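# Pack the writing tray at a calligraphy stall

### The job

Pack up the writing tray: lay the flat brush in its shaped compartment, and lay the steel paperweight in the narrow compartment so that the sprung keeper grips it lengthwise, one end under the keeper's lip; press the keeper back only gently, never ramming it. Both must end lying flat on their compartment floors, the paperweight knob up, and the dish, jar and box nearby are to be left where they are.

Things in the scene. Friction and masses are not known exactly. Their poses are not given: they have to be found in the camera images.
- tray: Pale wooden tray with dark floors, fixed on the table, 120 (x) x 210 (y) mm. Origin: centre of its underside, z up. Walls reach z = 12 mm. Two compartments run along y: a narrow one for the paperweight (centre line x = -39) with a sprung keeper at its +y end, and a T-shaped one for the brush (centre line x = 23). Wall between them x = -24 to -8, outer walls 6 mm thick.
- bar_seat (a point): On the floor of the paperweight compartment (tray x -39, y -24, z 4 mm), where the seated paperweight's origin lies; axes as tray. Compartment 30 mm wide. Tail wall (top 8 mm above this floor) 75 mm off at -y; keeper face at rest 69 mm off at +y, its lip's edge 61 mm off: so the 150 mm bar cannot go straight down. Slip one end under the lip nose-down (3 to 10 degrees), push, lower the tail.
- keeper: Sprung aluminium block, 26 mm wide. Origin: middle of its upright face for the bar's end (tray x -39, y 45, z 15 mm at rest); axes as tray. A lip overhangs it 8 mm to -y, underside 26, top 32 mm above the table. Slides to +y: spring 2.4 N at rest, 6 N at 6 mm (bar seated), 7.5 N at the hard stop, 8.5 mm, felt as a sharp rise. Press it with no more than 30 N. Housing behind: 26 mm high.
- brush_seat (a point): On the floor of the brush compartment (tray x 23, y 0, z 6 mm), where the seated brush's origin lies; axes as tray. Handle part 38 mm wide from y = -94 to 46, head part 62 mm wide from y = 46 to 94: the brush fits only with its head towards +y. Surrounding walls rise 6 mm above this floor.
- paperweight: Steel bar, 24 (x) x 150 (y) x 16 (z) mm, about 0.4 kg, a small knob (12 mm across, up to z = 26) on the middle of its top. Origin: centre of its underside; z up. Ends alike. Starts flat on the table. Seated, its upper 8 mm stand above the walls: grip its sides with the fingertips 9 mm or more above its underside to clear the walls.
- brush: Flat wooden brush, 12 mm thick, 180 long, about 90 g. Origin: middle of its underside; long axis y, z up. Handle 32 mm wide from y = -90 to 50; head with pale bristles 56 mm wide from y = 50 to 90. Starts flat on the table. Seated, its upper 6 mm stand above the walls: grip the handle near the origin, fingertips 7 mm or more above its underside.
- ink_dish: Bystander: small white ceramic ink dish, 84 mm across, 24 mm high, loose. Origin: centre of its underside.
- paste_jar: Bystander: small glass jar with white lid, 52 mm across, 60 mm high, loose. Origin: centre of its underside.
- seal_box: Bystander: small cardboard box, 70 x 100 x 40 mm, loose. Origin: centre of its underside.
Not all that is in view belongs to the job. Of the things that look like the brush, the middle-sized one is meant.

How it is judged:
By the outcome, as a careful person would: the job done as asked, in the order asked, and still so for the second after the job is handed in, with the robot touching nothing.
It also fails if it takes over 64 s, if anything falls off the work surface, if the arm or the gripper's body presses on something with over 40 N, if the wrist force passes 120 N, or if a joint passes its speed limit or range.

### The arm

A 7-joint arm with a two-finger parallel gripper is mounted at the origin on the work surface. World frame = base frame: x ahead of the robot, y to its left, z up, the work surface at z = 0. Lengths are in m, angles in rad, forces in N, time in s.
With the tool pointing down it reaches from about 0.425 to 0.825 m from the base axis. Payload 3.6 kg.
Tool frame: the origin (TCP) lies at the very end of the fingers, on their centre line; the grasp point (between the pads) lies 19 mm behind it; z points along the fingers, y is the line along which they close (so a half turn about z gives the same grasp; the last joint's range is limited). The gripper opens to 85 mm and grips with 20 to 120 N. Pads are 22 mm wide; open, the fingers measure 114 mm over their backs; the gripper's body (76 mm by 85 mm) begins 54 mm behind the grasp point. The pads swing forward as they close: fully open they stand 13 mm farther back than shut.
Start: joints at [-1.367, 0.615, -0.013, 1.423, 0.008, 1.103, -0.04], TCP at [0.148, 0.633, 0.231] pointing down, gripper open.
Joint ranges: [-3.12, 3.12], [-0.3, 2.06], [-1.34, 1.32], [0.26, 2.42], [-1.36, 4.5], [0.01, 1.98], [-2.84, 2.84]. Speed limits (rad/s): [2.79, 2.79, 3.14, 3.14, 3.14, 3.14, 3.14].

### API

Orientations are given as a rotation vector (axis times angle).
In Python, from bench import r gives the robot as it stands.
- The arm moves only by the shell command python3 -m pendant 'ROWS'. ROWS is a JSON object of lists of equal length, an entry for each row: "delta_pos": the shift along the tool's x, y, z scaled (see below), a list of three; "twist": the turn about the tool's z scaled (see below); "gripper": the opening, from -1 (shut) to 1 (fully open). A call has 1 to 12 rows; each row shifts and turns the commanded pose from where the row before left it, along the tool's axes as they then stand; what a row does not reach is not made up. The controller multiplies each number of a shift by 50 mm and each number of a turn by 0.15 rad. A row lasts 1/8 s, in which the tool goes at most 62.5 mm and 10.7 degrees, less where a joint would pass 70% of its speed; a pose out of reach is approached as far as the arm can. A call with a number of a shift or a turn outside -1 to 1 is refused whole. A call with a gripper value outside its range is refused whole. The fingers move at their own pace and stop on an object; the grip force is fixed at half the most. Time passes only in rows, so rows that do not move let the fingers close. It gives the time, the measured TCP pose, the force, the opening and the grip force at its end, in the units of the state.
- r.state(): the state, without advancing time (a new reading comes with each control period).
- r.capture(name): name is "scene" or "top" or "wrist"; returns a dict with "pixels" (420x560x3 uint8, blue, green, red), "fx", "fy", "cx", "cy" (pixels), "R" (3x3) and "t" (3): a world point X has camera coordinates R X + t. Camera axes: x right, y down, z forward; pixel columns grow to the right and rows downward; lengths in m; the calibration is good to about 2 mm. A picture is of the moment at which its call begins. There is no depth.
- r.sign_off(): hands the job in; it is judged then, once.
The state is a dict: "time": time; "qpos": joint angles; "qvel": joint speeds; "tau": joint torques, N m; "position": TCP position; "ee_rot": TCP orientation; "contact_force": force on the tool from outside, world axes, zero at the start; "torque": the same for the moment, N m; "grip_width": finger opening in m; "gripper_force": force on a finger pad.
Only numpy, scipy, OpenCV 4.12 (cv2) and the standard library are available. Lean on these libraries where they do the work, as an engineer would, in place of code of your own. Each camera call takes 0.05 s, during which the arm holds its last target. There are 200 camera calls.

## Working session

There is one attempt and no reset: what is moved stays moved. The work goes in short steps, Python scripts to look and compute and a shell command to move; the robot and the scene stay as the last step left them, time stands still between calls to the robot, and variables do not carry over. Pictures are saved under pics/ and viewed, at most 12 in all, crops included, and the job is handed in when it is done.

```bash
mkdir -p pics; python3 - <<'E'
from bench import r
import cv2,pickle
for n in ("top","scene"):
    c=r.capture(n); cv2.imwrite(f"pics/{n}0.png",c["pixels"]); pickle.dump(c,open(f"{n}0.pkl","wb"))
    print(n,c["fx"],c["cx"],c["cy"],c["R"],c["t"])
print(r.state())
E
```

```text
top 511.56874251838616 282.37781761649524 202.16573418164003 [[-0.02667509 -0.99948401 -0.01789299]
 [-0.99310118  0.02854084 -0.11373424]
 [ 0.11418623  0.01473567 -0.99335007]] [0.07762735 0.51522318 1.12390148]
scene 380.4274753228025 278.3833956732848 214.06562937297977 [[ 0.4164129   0.90913657  0.00842607]
 [ 0.52662887 -0.23363699 -0.81735903]
 [-0.74112234  0.34479625 -0.57606702]] [-0.28116046 -0.21234034  1.16280595]
{'time': 0.1, 'qpos': array([-1.36752905,  0.6158245 , -0.01258388,  1.42475496,  0.00812008,
        1.10339465, -0.04039811]), 'qvel': array([ 0.00141647, -0.00156751, -0.00185725, -0.00414107, -0.00187306,
       -0.00221382, -0.00122807]), 'tau': array([ 1.10352197e-03, -4.70386183e+01,  2.60236748e-01, -1.71570110e+01,
        1.01189531e-02,  5.92776181e-03,  9.07423725e-06]), 'position': array([0.14789197, 0.63224162, 0.23024739]), 'ee_rot': array([-0.36002303, -3.12069043,  0.0036474 ]), 'contact_force': array([-0.32798508, -0.554651  , -0.19248674]), 'torque': array([-0.0040491 ,  0.01481535,  0.03774899]), 'gripper_force': 0.0, 'grip_width': 0.08517856998946981}
```

View pics/top0.png

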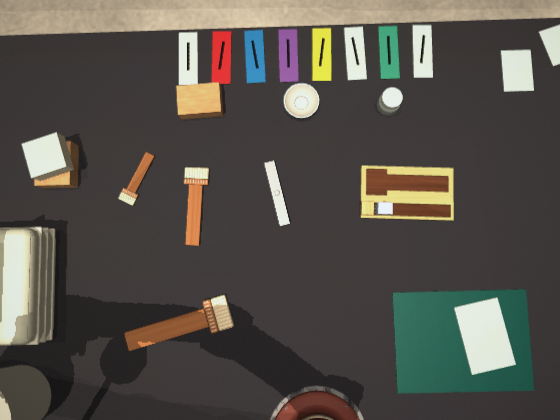

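View pics/scene0.png

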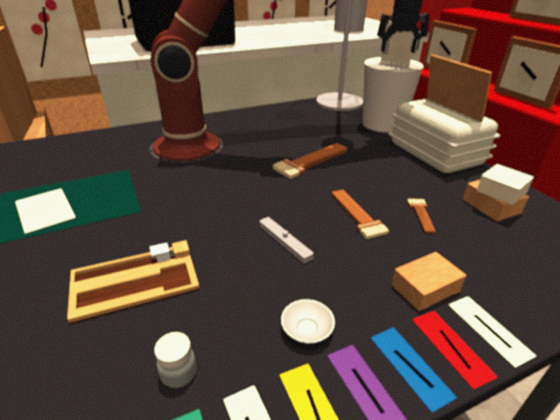

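Top view: the middle brush is at about (195,205) with its head up. The bar is at (277,193). The tray is at (407,193), with the keeper at its left end and the narrow compartment at the bottom. Bystanders are the box (199,100), dish (301,101) and jar (391,99). The scene view confirms this layout.

```bash
cat > h.py <<'E'
import cv2,numpy as np
def cast(c,uv,z):
    uv=np.atleast_2d(uv).astype(float); R=np.array(c["R"]);t=np.array(c["t"])
    d=np.c_[(uv[:,0]-c["cx"])/c["fx"],(uv[:,1]-c["cy"])/c["fy"],np.ones(len(uv))]@R
    o=-R.T@t; return o+d*((z-o[2])/d[:,2])[:,None]
def blob(m,box):
    u0,v0,u1,v1=box; mm=np.zeros_like(m); mm[v0:v1,u0:u1]=m[v0:v1,u0:u1]
    cs,_=cv2.findContours(mm,cv2.RETR_EXTERNAL,cv2.CHAIN_APPROX_NONE)
    return max(cs,key=cv2.contourArea)[:,0]
def rect(P):  # min-area rectangle in mm: centre, size, angle of long axis (deg)
    b=cv2.boxPoints(cv2.minAreaRect((P[:,:2]*1000).astype(np.float32)))
    e=b[1]-b[0],b[2]-b[1]; l=max(e,key=np.linalg.norm)
    return b.mean(0).round(1),sorted(np.linalg.norm(x).round(1) for x in e),np.degrees(np.arctan2(l[1],l[0])).round(2)%180
def toolang(s):
    R=cv2.Rodrigues(np.array(s["ee_rot"]))[0]; return np.degrees(np.arctan2(R[1,1],R[0,1])),np.degrees(np.arccos(-R[2,2])),R
def togo(s,target,ang):  # target TCP xyz, wanted tool-y angle deg (CCW world)
    a,tilt,R=toolang(s); d=R.T@(np.array(target)-s["position"])
    tw=-((ang-a+180)%360-180)
    print("pos",np.round(s["position"],4),"ang %.2f tilt %.2f q7 %.2f"%(a,tilt,s["qpos"][6]),"shift units",np.round(d/.05,3),"twist units %.3f"%(np.radians(tw)/.15),"F",np.round(s["contact_force"],1),"w %.4f t %.2f"%(s["grip_width"],s["time"]))
E
python3 - <<'E'
import pickle,cv2,numpy as np
from h import *
c=pickle.load(open("top0.pkl","rb")); im=c["pixels"]; k=cv2.resize(im,None,fx=4,fy=4,interpolation=cv2.INTER_CUBIC)
def go(m,box,z,name):
    b=blob(m,[4*x for x in box]); uv=(b+.5)/4-.5; print(name,*rect(cast(c,uv,z)),"mm")
    return uv
mx=k.max(2); m=(mx>85).astype(np.uint8)
br=go(m,(170,160,225,255),.012,"brush")
head=((k[...,0]>120)).astype(np.uint8); go(head,(170,160,225,255),.012,"bristles")
go(m,(255,150,300,235),.016,"bar")
go(m,(350,155,465,230),.012,"tray")
for z,n,b in((.04,"box",(170,78,228,122)),(.024,"dish",(278,80,325,122)),(.06,"jar",(372,82,410,118))): go(m,b,z,n)
u=im[150:240,345:470]; cv2.imwrite("pics/tray.png",cv2.resize(u,None,fx=6,fy=6,interpolation=cv2.INTER_CUBIC))
s=pickle.loads(pickle.dumps(None))
E
```

```text
brush [517.6 268.3] [np.float32(58.2), np.float32(183.5)] 175.06 mm
bristles [593.5 261.6] [np.float32(26.4), np.float32(55.0)] 88.28 mm
bar [541.4  76.9] [np.float32(26.8), np.float32(153.9)] 12.49 mm
tray [ 533.8 -221.2] [np.float32(124.7), np.float32(213.9)] 86.66 mm
box [762.  243.8] [np.float32(97.1), np.float32(120.6)] 88.09 mm
dish [755.2  14.2] [np.float32(85.2), np.float32(85.2)] 41.69 mm
jar [ 738.8 -185.3] [np.float32(49.6), np.float32(62.0)] 150.47 mm
```

```bash
python3 - <<'E'
from bench import r
from h import *
s=r.state(); togo(s,[.5176,.2683,.2],-94.94)
E
```

```text
pos [0.1479 0.6322 0.2302] ang 76.84 tilt 0.13 q7 -0.04 shift units [-8.857 -5.403  0.618] twist units 19.987 F [-0.3 -0.6 -0.2] w 0.0852 t 0.10
```

```bash
python3 -m pendant '{"delta_pos":[[-0.8,-0.49,0],[-0.8,-0.49,0],[-0.8,-0.49,0],[-0.8,-0.49,0],[-0.8,-0.49,0.1],[-0.8,-0.49,0.1],[-0.8,-0.49,0.1],[-0.8,-0.49,0.1],[-0.8,-0.49,0.1],[-0.8,-0.49,0.1],[-0.85,-0.5,0]],"twist":[0,0,0,0,0,0,0,0,0,0,0],"gripper":[1,1,1,1,1,1,1,1,1,1,1]}'
python3 -m pendant '{"delta_pos":[[0,0,0],[0,0,0],[0,0,0],[0,0,0],[0,0,0],[0,0,0],[0,0,0],[0,0,0],[0,0,0],[0,0,0]],"twist":[1,1,1,1,1,1,1,1,1,1],"gripper":[1,1,1,1,1,1,1,1,1,1]}'
python3 -m pendant '{"delta_pos":[[0,0,0],[0,0,0],[0,0,0],[0,0,0],[0,0,0],[0,0,0],[0,0,0],[0,0,0],[0,0,0],[0,0,0],[0,0,0]],"twist":[1,1,1,1,1,1,1,1,1,1,0],"gripper":[1,1,1,1,1,1,1,1,1,1,1]}'
python3 - <<'E'
from bench import r
from h import *
s=r.state(); togo(s,[.5176,.2683,.2],-94.94)
c=r.capture("wrist"); cv2.imwrite("pics/w1.png",c["pixels"]); import pickle; pickle.dump(c,open("w1.pkl","wb"))
E
```

```text
time: 1.48
position: [0.5176, 0.268, 0.2004]
ee_rot: [-0.359, -3.119, 0.002]
contact_force: [0.2, 0.3, -0.1]
grip_width: 0.0854
gripper_force: 0.0
time: 2.72
position: [0.5169, 0.2692, 0.2008]
ee_rot: [-2.395, -2.032, 0.002]
contact_force: [-0.1, 0.3, 0.1]
grip_width: 0.0854
gripper_force: 0.0
time: 4.1
position: [0.5169, 0.2694, 0.2006]
ee_rot: [3.138, -0.135, -0.002]
contact_force: [0.6, 1.2, 0.9]
grip_width: 0.0851
gripper_force: 0.0
pos [0.5169 0.2694 0.2006] ang -94.93 tilt 0.09 q7 -1.63 shift units [0.015 0.021 0.013] twist units 0.001 F [0.6 1.2 0.9] w 0.0851 t 4.10
```

View pics/w1.png

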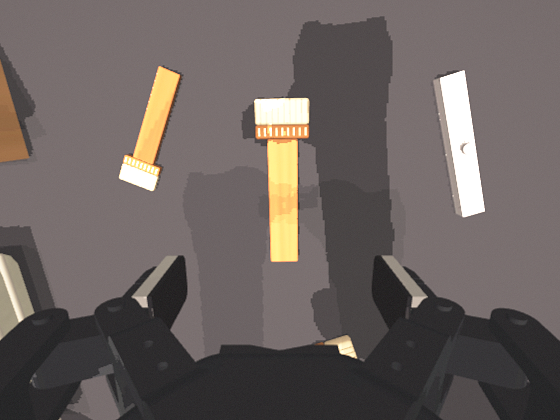

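Wrist view: the brush is centred at about (283,180), head up, aligned with the fingers. The bar is at (460,145).

```bash
python3 - <<'E'
import pickle
from bench import r
from h import *
c=pickle.load(open("w1.pkl","rb")); k=c["pixels"].astype(int)
mb=((k[...,2]>150)).astype(np.uint8)
b=blob(mb,(235,80,325,275)); print("brush",*rect(cast(c,b,.012)))
h=((b[:,1]>150)); print("handle",*rect(cast(c,b[h],.012)))
b=blob(mb,(420,55,500,225)); print("bar",*rect(cast(c,b,.016)))
E
```

```text
brush [518.1 267. ] [np.float32(55.8), np.float32(178.4)] 175.07
handle [491.7 267.8] [np.float32(31.9), np.float32(126.3)] 175.94
bar [541.1  79.3] [np.float32(31.6), np.float32(150.3)] 12.53
```

```bash
python3 -m pendant '{"delta_pos":[[0.02,0.036,0.7],[0,0,0.8],[0,0,0.8],[0,0,0.8],[0,0,0.5],[0,0,0.25],[0,0,0],[0,0,0],[0,0,0],[0,0,0],[0,0,0],[0,0,0]],"twist":[0,0,0,0,0,0,0,0,0,0,0,0],"gripper":[1,1,1,1,1,1,1,-1,-1,-1,-1,-1]}'
python3 - <<'E'
from bench import r
from h import *
s=r.state(); togo(s,[.518,.2676,.2],-94.94); print(s["gripper_force"])
E
```

```text
time: 5.65
position: [0.5187, 0.2674, 0.01]
ee_rot: [-3.138, 0.138, -0.002]
contact_force: [-1.4, -0.4, 4.4]
grip_width: 0.0284
gripper_force: 58.8
pos [0.5187 0.2674 0.01  ] ang -95.04 tilt 0.08 q7 -1.43 shift units [-0.011 -0.006 -3.8  ] twist units -0.011 F [-1.4 -0.4  4.4] w 0.0284 t 5.65
58.79264362156391
```

```bash
python3 -m pendant '{"delta_pos":[[0,0,-0.3],[0,0,-0.6],[0,0,-0.8],[0,0,-0.8],[0,0,-0.5],[0,0,0],[0,0,0]],"twist":[0,0,0,0,0,0,0],"gripper":[-1,-1,-1,-1,-1,-1,-1]}'
python3 - <<'E'
from bench import r
from h import *
s=r.state(); togo(s,[.5338,-.2212,.15],-3.34)
c=r.capture("wrist"); cv2.imwrite("pics/w2.png",c["pixels"])
E
```

```text
time: 6.52
position: [0.5172, 0.2674, 0.1579]
ee_rot: [3.138, -0.138, -0.003]
contact_force: [0.0, -0.4, -1.7]
grip_width: 0.0281
gripper_force: 59.2
pos [0.5172 0.2674 0.1579] ang -95.04 tilt 0.12 q7 -1.59 shift units [1.189 9.705 0.161] twist units -10.670 F [ 0.  -0.4 -1.7] w 0.0281 t 6.53
```

View pics/w2.png

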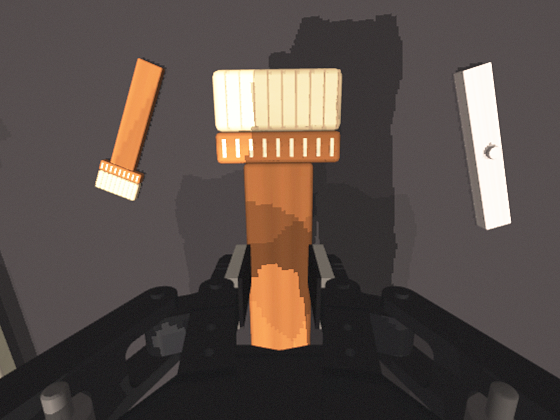

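Brush is held centred and level; next I'll hover beside the tray to measure it.

```bash
python3 -m pendant '{"delta_pos":[[-0.09,0.99,0],[-0.09,0.99,0],[-0.09,0.99,0],[-0.09,0.99,0],[-0.09,0.99,0],[-0.09,0.99,0],[-0.09,0.99,0],[-0.09,0.99,0],[-0.09,0.99,0],[-0.09,0.99,0],[-0.09,0.97,0]],"twist":[0,0,0,0,0,0,0,0,0,0,0],"gripper":[-1,-1,-1,-1,-1,-1,-1,-1,-1,-1,-1]}'
python3 -m pendant '{"delta_pos":[[0,0,0],[0,0,0],[0,0,0],[0,0,0],[0,0,0],[0,0,0],[0,0,0],[0,0,0],[0,0,0],[0,0,0],[0,0,0],[0,0,0]],"twist":[-0.97,-0.97,-0.97,-0.97,-0.97,-0.97,-0.97,-0.97,-0.97,-0.97,-0.97,0],"gripper":[-1,-1,-1,-1,-1,-1,-1,-1,-1,-1,-1,-1]}'
python3 - <<'E'
from bench import r
from h import *
import pickle
s=r.state(); togo(s,[.5338,-.2212,.15],-3.34)
c=r.capture("wrist"); cv2.imwrite("pics/w3.png",c["pixels"]); pickle.dump(c,open("w3.pkl","wb"))
E
```

```text
time: 7.95
position: [0.4201, -0.2707, 0.1577]
ee_rot: [-3.137, 0.139, 0.003]
contact_force: [0.5, -0.5, -0.6]
grip_width: 0.0279
gripper_force: 59.3
time: 9.45
position: [0.4203, -0.2694, 0.1578]
ee_rot: [-2.286, -2.152, 0.001]
contact_force: [-0.7, -0.3, -0.9]
grip_width: 0.0281
gripper_force: 59.4
pos [ 0.4203 -0.2694  0.1578] ang -3.47 tilt 0.14 q7 0.67 shift units [1.1   2.207 0.153] twist units -0.015 F [-0.7 -0.3 -0.9] w 0.0281 t 9.45
```

View pics/w3.png

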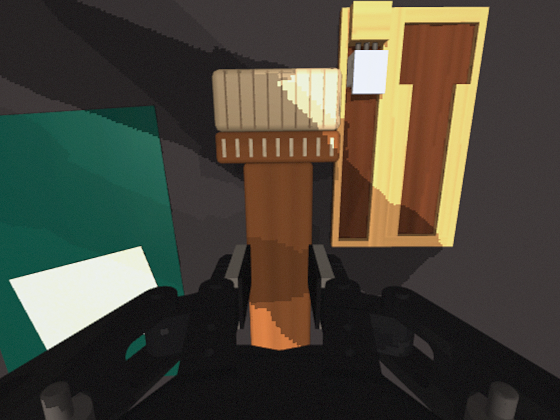

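```bash
cat > tray.py <<'E'
import pickle
from h import *
c=pickle.load(open("w3.pkl","rb")); im=c["pixels"].astype(float)
m=(im[...,2]>140).astype(float)*1.0; g=im[...,2]
def colcross(v,u0,u1,sign):   # strongest red step along row v, subpixel
    d=sign*np.diff(g[v,u0:u1]); i=int(d.argmax()); a=d[max(i-1,0):i+2]; return u0+i+.5+(np.arange(-1,2)*a[:3]).sum()/a.sum() if len(a)==3 else u0+i+.5
def rowcross(u,v0,v1,sign):
    d=sign*np.diff(g[v0:v1,u]); i=int(d.argmax()); a=d[max(i-1,0):i+2]; return v0+i+.5+(np.arange(-1,2)*a[:3]).sum()/a.sum() if len(a)==3 else v0+i+.5
def line(uv,z=.012):
    P=cast(c,np.array(uv),z)[:,:2]*1000
    vx,vy,x,y=cv2.fitLine(P.astype(np.float32),cv2.DIST_HUBER,0,.01,.01).ravel()
    if vy<0: vx,vy=-vx,-vy
    res=(P-[x,y])@[-vy,vx]
    print("pt",(round(float(x),1),round(float(y),1)),"ang %.2f"%np.degrees(np.arctan2(vy,vx)),"rms %.2f"%res.std(),P[0].round(1),P[-1].round(1)); return P
vs=range(20,230,5)
print("right outer x=60"); A=line([(colcross(v,445,500,-1),v) for v in vs])
print("divider right rim x=-8 (handle)"); B=line([(colcross(v,392,425,-1),v) for v in range(95,225,5)])
print("divider left foot"); 
print("far outer y=105"); C=line([(u,rowcross(u,1,16,1)) for u in range(395,480,5)])
print("near inner rim y=-94?"); D=line([(u,rowcross(u,222,241,1)) for u in range(405,434,3)])
print("shoulder y=46"); E=line([(u,rowcross(u,75,95,1)) for u in range(444,464,3)])
print("TCP-held brush: head outline")
k=im; mb=((g>90)).astype(np.uint8)
z=.16
L=[(colcross(v,200,230,1),v) for v in range(80,130,4)]
T=[(u,rowcross(u,60,80,1)) for u in range(225,330,8)]
print("brush head left/top"); line(L,z); line(T,z)
H=[(colcross(v,236,256,1),v) for v in range(175,235,4)]; G=[(colcross(v,300,322,-1),v) for v in range(175,235,4)]
print("handle left/right"); line(H,z); line(G,z)
E
python3 tray.py
```

```text
right outer x=60
pt (595.6, -206.1) ang 86.72 rms 0.07 [ 600.  -131.1] [ 589.7 -308.6]
divider right rim x=-8 (handle)
pt (537.6, -241.1) ang 86.67 rms 0.06 [ 540.7 -185.9] [ 534.1 -300.1]
divider left foot
far outer y=105
pt (556.6, -118.6) ang 176.73 rms 0.05 [ 524.  -116.7] [ 589.1 -120.5]
near inner rim y=-94?
pt (554.4, -317.4) ang 177.13 rms 0.10 [ 541.1 -316.6] [ 567.6 -318. ]
shoulder y=46
pt (577.9, -178.3) ang 162.75 rms 3.29 [ 568.8 -182.3] [ 584.  -179.3]
TCP-held brush: head outline
brush head left/top
pt (396.5, -193.0) ang 87.52 rms 0.16 [ 396.9 -183.7] [ 396.7 -203.2]
pt (424.6, -180.8) ang 177.21 rms 0.04 [ 403.  -179.7] [ 446.2 -181.9]
handle left/right
pt (406.0, -238.9) ang 87.48 rms 0.05 [ 406.7 -224.5] [ 405.5 -251.4]
pt (437.2, -237.7) ang 87.08 rms 0.05 [ 437.7 -226.4] [ 436.4 -253.2]
```

```bash
python3 - <<'E'
from bench import r
from h import *
togo(r.state(),[.5574,-.2222,.05],-4.0)
E
```

```text
pos [ 0.4204 -0.2695  0.158 ] ang -3.51 tilt 0.12 q7 0.67 shift units [1.11  2.68  2.155] twist units 0.057 F [ 1.  -0.8 -1.4] w 0.0283 t 9.50
```

```bash
python3 -m pendant '{"delta_pos":[[0.2,0.5,0],[0.3,0.75,0],[0.3,0.75,0],[0.2,0.5,0.2],[0.11,0.18,0.5],[0,0,0.7],[0,0,0.6],[0,0,0.155],[0,0,0]],"twist":[0.057,0,0,0,0,0,0,0,0],"gripper":[-1,-1,-1,-1,-1,-1,-1,-1,-1]}'
python3 - <<'E'
from bench import r
from h import *
togo(r.state(),[.5574,-.2222,.022],-4.0)
E
```

```text
time: 10.62
position: [0.5583, -0.2232, 0.0509]
ee_rot: [-2.295, -2.144, 0.001]
contact_force: [-0.3, 0.0, -0.9]
grip_width: 0.028
gripper_force: 59.4
pos [ 0.5583 -0.2232  0.0509] ang -3.89 tilt 0.04 q7 0.52 shift units [ 0.018 -0.02   0.577] twist units 0.013 F [-0.3  0.  -0.9] w 0.0280 t 10.62
```

```bash
python3 -m pendant '{"delta_pos":[[0.018,-0.02,0.2],[0,0,0.2],[0,0,0.18],[0,0,0],[0,0,0]],"twist":[0,0,0,0,0],"gripper":[-1,-1,-1,-1,-1]}'
python3 -m pendant '{"delta_pos":[[0,0,0.04],[0,0,0.04],[0,0,0]],"twist":[0,0,0],"gripper":[-1,-1,-1]}'
python3 - <<'E'
from bench import r
from h import *
togo(r.state(),[.5574,-.2222,.016],-4.0)
c=r.capture("wrist"); cv2.imwrite("pics/w4.png",c["pixels"])
E
```

```text
time: 11.25
position: [0.5577, -0.2223, 0.0222]
ee_rot: [2.294, 2.145, 0.0]
contact_force: [-0.1, 0.2, -0.4]
grip_width: 0.028
gripper_force: 59.4
time: 11.62
position: [0.5574, -0.2221, 0.018]
ee_rot: [-2.294, -2.146, 0.0]
contact_force: [-0.1, -0.1, -1.2]
grip_width: 0.028
gripper_force: 59.4
pos [ 0.5574 -0.2221  0.018 ] ang -3.84 tilt 0.02 q7 0.53 shift units [-0.003  0.001  0.039] twist units 0.019 F [-0.1 -0.1 -1.2] w 0.0280 t 11.62
```

View pics/w4.png

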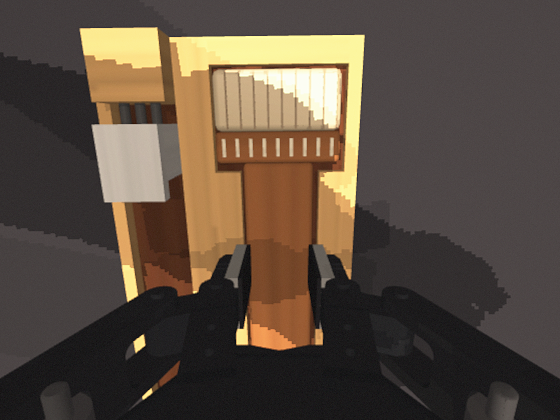

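The brush is inside its T-shaped compartment outline. I'll lower it the last 2 mm and release.

```bash
python3 -m pendant '{"delta_pos":[[0,0,0.03],[0,0,0.02],[0,0,0],[0,0,0],[0,0,0],[0,0,0]],"twist":[0,0,0,0,0,0],"gripper":[-1,-1,-1,0.2,0.2,0.2]}'
python3 -m pendant '{"delta_pos":[[0,0,-0.3],[0,0,-0.8],[0,0,-0.8],[0,0,-0.6],[0,0,0]],"twist":[0,0,0,0,0],"gripper":[0.2,0.2,1,1,1]}'
python3 - <<'E'
from bench import r
from h import *
import pickle
togo(r.state(),[.5411,.0785,.15],12.5-90)
c=r.capture("wrist"); cv2.imwrite("pics/w5.png",c["pixels"]); pickle.dump(c,open("w5.pkl","wb"))
E
```

```text
time: 12.42
position: [0.5575, -0.2221, 0.0154]
ee_rot: [-2.295, -2.146, 0.0]
contact_force: [-0.6, -0.4, -0.6]
grip_width: 0.0511
gripper_force: 0.0
time: 13.05
position: [0.5594, -0.2232, 0.1444]
ee_rot: [2.29, 2.141, 0.005]
contact_force: [0.3, 0.3, -1.1]
grip_width: 0.0855
gripper_force: 0.0
pos [ 0.5594 -0.2232  0.1444] ang -3.85 tilt 0.43 q7 0.48 shift units [ 5.995 -0.769 -0.132] twist units 8.570 F [ 0.3  0.3 -1.1] w 0.0855 t 13.05
```

View pics/w5.png

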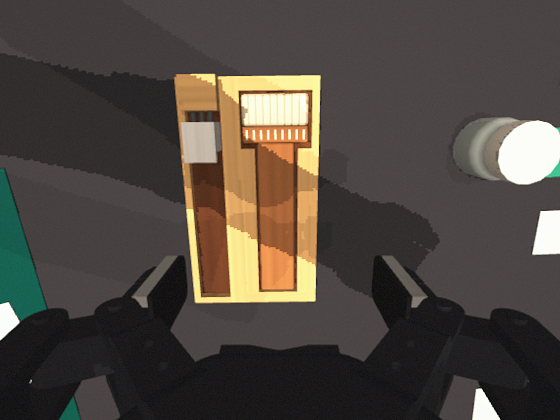

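Brush lies within its compartment. Now the bar: hover and re-measure.

```bash
python3 -m pendant '{"delta_pos":[[0.6,-0.1,0],[0.85,-0.1,-0.03],[0.9,-0.1,-0.03],[0.9,-0.1,-0.03],[0.9,-0.1,-0.03],[0.9,-0.1,0],[0.65,-0.1,0],[0.3,-0.07,0]],"twist":[0,0,0,0,0,0,0,0],"gripper":[1,1,1,1,1,1,1,1]}'
python3 -m pendant '{"delta_pos":[[0,0,0],[0,0,0],[0,0,0],[0,0,0],[0,0,0],[0,0,0],[0,0,0],[0,0,0],[0,0,0],[0,0,0]],"twist":[0.9,0.95,0.95,0.95,0.95,0.95,0.95,0.95,0.97,0],"gripper":[1,1,1,1,1,1,1,1,1,1]}'
python3 - <<'E'
from bench import r
from h import *
import pickle
s=r.state()
c=r.capture("wrist"); pickle.dump(c,open("w6.pkl","wb"))
m=(c["pixels"].min(2)>130).astype(np.uint8); m[260:]=0
b=blob(m,(200,40,370,300)); R=rect(cast(c,b,.016)); print(b.min(0),b.max(0),*R)
E=rect(cast(c,b[b[:,1]<0+b[:,1].max()],.016))
a=np.radians(R[2]); t=R[0]/1000+.015*np.array([np.cos(a),np.sin(a)])
togo(s,[*t,.010],R[2]-90)
E
```

```text
time: 14.1
position: [0.5379, 0.0822, 0.1454]
ee_rot: [-2.289, -2.148, 0.003]
contact_force: [0.1, 0.2, -0.2]
grip_width: 0.0852
gripper_force: 0.0
time: 15.35
position: [0.5388, 0.0786, 0.146]
ee_rot: [3.12, 0.354, -0.002]
contact_force: [0.1, 0.6, 0.5]
grip_width: 0.0853
gripper_force: 0.0
[270 110] [299 259] [548.6  76.8] [np.float32(24.3), np.float32(135.4)] 12.49
pos [0.5388 0.0786 0.146 ] ang -77.07 tilt 0.12 q7 -1.01 shift units [0.488 0.078 2.72 ] twist units 0.051 F [0.1 0.6 0.5] w 0.0853 t 15.35
```

```bash
python3 -m pendant '{"delta_pos":[[0.34,0.078,0.4],[0,0,0.7],[0,0,0.7],[0,0,0.6],[0,0,0.32],[0,0,0],[0,0,0],[0,0,0],[0,0,0],[0,0,0],[0,0,0]],"twist":[0.05,0,0,0,0,0,0,0,0,0,0],"gripper":[1,1,1,1,1,1,-1,-1,-1,-1,-1]}'
python3 - <<'E'
from bench import r
from h import *
s=r.state(); togo(s,[.5561,.0785,.15],-77.5); print(s["gripper_force"])
E
```

```text
time: 16.77
position: [0.5573, 0.0793, 0.0116]
ee_rot: [3.122, 0.342, 0.003]
contact_force: [-1.3, -0.7, 5.4]
grip_width: 0.0214
gripper_force: 58.7
pos [0.5573 0.0793 0.0116] ang -77.50 tilt 0.10 q7 -0.88 shift units [-0.022  0.013 -2.768] twist units 0.000 F [-1.3 -0.7  5.4] w 0.0214 t 16.77
58.69419872760773
```

```bash
python3 -m pendant '{"delta_pos":[[0,0,-0.2],[0,0,-0.5],[0,0,-0.6],[0,0,-0.5],[0,0,-0.2],[0,0,0],[0,0,0]],"twist":[0,0,0,0,0,0,0],"gripper":[-1,-1,-1,-1,-1,-1,-1]}'
python3 - <<'E'
from bench import r
from h import *
s=r.state(); togo(s,[.4930,-.2638,.11],-3.3)
E
```

```text
time: 17.65
position: [0.5556, 0.0801, 0.1094]
ee_rot: [-3.123, -0.343, 0.004]
contact_force: [-1.0, -0.4, -5.0]
grip_width: 0.0216
gripper_force: 59.3
pos [0.5556 0.0801 0.1094] ang -77.48 tilt 0.15 q7 -0.98 shift units [-2.712  6.443 -0.009] twist units -8.631 F [-1.  -0.4 -5. ] w 0.0216 t 17.65
```

```bash
python3 -m pendant '{"delta_pos":[[-0.2,0.4,0],[-0.3,0.7,0],[-0.37,0.9,0],[-0.37,0.9,0],[-0.37,0.9,0],[-0.37,0.9,0],[-0.37,0.9,0],[-0.26,0.6,0],[-0.1,0.24,0]],"twist":[0,0,0,0,0,0,0,0,0],"gripper":[-1,-1,-1,-1,-1,-1,-1,-1,-1]}'
python3 -m pendant '{"delta_pos":[[0,0,0],[0,0,0],[0,0,0],[0,0,0],[0,0,0],[0,0,0],[0,0,0],[0,0,0],[0,0,0],[0,0,0],[0,0,0],[0,0,0]],"twist":[-0.6,-0.85,-0.85,-0.85,-0.85,-0.85,-0.85,-0.85,-0.85,-0.85,-0.38,0],"gripper":[-1,-1,-1,-1,-1,-1,-1,-1,-1,-1,-1,-1]}'
python3 - <<'E'
from bench import r
from h import *
import pickle
s=r.state(); togo(s,[.4930,-.2638,.11],-3.3)
c=r.capture("wrist"); cv2.imwrite("pics/w7.png",c["pixels"]); pickle.dump(c,open("w7.pkl","wb"))
E
```

```text
time: 18.77
position: [0.4924, -0.2664, 0.1098]
ee_rot: [3.123, 0.336, -0.003]
contact_force: [-0.1, 0.7, -4.1]
grip_width: 0.0214
gripper_force: 59.4
time: 20.27
position: [0.4939, -0.2622, 0.1098]
ee_rot: [-2.282, -2.155, -0.0]
contact_force: [-0.4, -0.0, -4.5]
grip_width: 0.0213
gripper_force: 59.4
pos [ 0.4939 -0.2622  0.1098] ang -3.27 tilt 0.15 q7 0.58 shift units [-0.033 -0.017 -0.004] twist units 0.004 F [-0.4 -0.  -4.5] w 0.0213 t 20.27
```

View pics/w7.png

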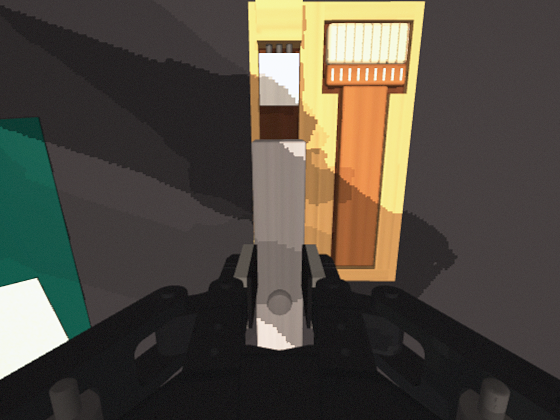

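Bar's nose end is at row ~140, columns 253–305; the keeper lip is at columns 259–299, rows 53–106. Everything lines up; measuring exactly.

```bash
python3 - <<'E'
import pickle
from h import *
c=pickle.load(open("w7.pkl","rb")); g=c["pixels"].astype(float)[...,0]
ex=np.array([np.cos(np.radians(-3.3)),np.sin(np.radians(-3.3))]); ey=np.array([-ex[1],ex[0]])
def sub(d,i): a=d[i-1:i+2]; return i+.5+(np.arange(-1,2)*a).sum()/a.sum()
def col(v,u0,u1,s): d=s*np.diff(g[v,u0:u1]); i=int(d[1:-1].argmax())+1; return u0+sub(d,i),v
def row(u,v0,v1,s): d=s*np.diff(g[v0:v1,u]); i=int(d[1:-1].argmax())+1; return u,v0+sub(d,i)
def rep(n,uv,z):
    P=cast(c,np.array(uv),z)[:,:2]*1000; T=np.c_[P@ex-507.4,P@ey+215.0]  # seat coordinates mm
    vx,vy,x,y=cv2.fitLine(T.astype(np.float32),cv2.DIST_HUBER,0,.01,.01).ravel()
    print(n,"seat-frame",np.round([x,y],1),"ang %.2f"%(np.degrees(np.arctan2(vy,vx))%180),"rms %.2f"%((T-[x,y])@[-vy,vx]).std())
rep("bar L",[col(v,245,262,1) for v in range(150,235,4)],.114)
rep("bar R",[col(v,297,312,-1) for v in range(150,235,4)],.114)
rep("nose",[row(u,132,148,1) for u in range(260,298,3)],.114)
rep("lip edge",[row(u,98,112,-1) for u in range(263,296,3)],.032)
rep("lip L",[col(v,252,266,1) for v in range(58,100,4)],.032)
rep("lip R",[col(v,293,306,-1) for v in range(58,100,4)],.032)
E
```

```text
bar L seat-frame [-11.5  20. ] ang 90.33 rms 0.08
bar R seat-frame [12. 20.] ang 90.14 rms 0.06
nose seat-frame [ 0.1 41.8] ang 0.43 rms 0.16
lip edge seat-frame [-1.1 60.3] ang 0.03 rms 0.01
lip L seat-frame [-12.7  77.9] ang 90.10 rms 0.11
lip R seat-frame [13.2 77.2] ang 89.95 rms 0.05
```

```bash
python3 -m pendant '{"delta_pos":[[0,0,0.3],[0,0,0.5],[0,0,0.5],[0,0,0.3],[0,0,0.1],[0,0,0],[0,0,0]],"twist":[0,0,0,0,0,0,0],"gripper":[-1,-1,-1,-1,-1,-1,-1]}'
python3 -m pendant '{"delta_pos":[[0,0,0.02],[0,0,0.02],[0,0,0.02],[0,0,0]],"twist":[0,0,0,0],"gripper":[-1,-1,-1,-1]}'
python3 -m pendant '{"delta_pos":[[0,0,0.02],[0,0,0.01],[0,0,0]],"twist":[0,0,0],"gripper":[-1,-1,-1]}'
python3 - <<'E'
from bench import r
from h import *
import pickle
s=r.state(); togo(s,[.4930,-.2638,.0195],-3.3); print(s["torque"])
E
```

```text
time: 21.2
position: [0.4947, -0.2643, 0.0264]
ee_rot: [2.284, 2.155, 0.001]
contact_force: [-0.7, 0.7, -3.9]
grip_width: 0.0215
gripper_force: 59.4
time: 21.7
position: [0.4943, -0.2637, 0.0228]
ee_rot: [2.284, 2.156, 0.001]
contact_force: [-1.1, 1.7, -1.4]
grip_width: 0.0216
gripper_force: 59.7
time: 22.08
position: [0.4944, -0.2635, 0.0214]
ee_rot: [2.284, 2.157, 0.001]
contact_force: [0.2, 3.2, 1.8]
grip_width: 0.0213
gripper_force: 60.0
pos [ 0.4944 -0.2635  0.0214] ang -3.30 tilt 0.04 q7 0.62 shift units [-0.007 -0.027  0.037] twist units 0.000 F [0.2 3.2 1.8] w 0.0213 t 22.07
[ 0.33027082  0.06586165 -0.00799368]
```

```bash
python3 -m pendant '{"delta_pos":[[0,0,0.02],[0,0,0.02],[0,0,0],[0,0,0]],"twist":[0,0,0,0],"gripper":[-1,-1,-1,-1]}'
python3 -m pendant '{"delta_pos":[[0,0,0.02],[0,0,0.02],[0,0,0],[0,0,0]],"twist":[0,0,0,0],"gripper":[-1,-1,-1,-1]}'
python3 -m pendant '{"delta_pos":[[0,0,0.02],[0,0,0.02],[0,0,0],[0,0,0]],"twist":[0,0,0,0],"gripper":[-1,-1,-1,-1]}'
python3 - <<'E'
from bench import r
from h import *
import pickle
s=r.state(); togo(s,[.4930,-.2638,.0195],-3.3); print(s["torque"])
c=r.capture("wrist"); pickle.dump(c,open("w8.pkl","wb")); cv2.imwrite("pics/w8.png",c["pixels"])
E
```

```text
time: 22.58
position: [0.4944, -0.2633, 0.0197]
ee_rot: [-2.284, -2.157, -0.002]
contact_force: [-0.9, 4.7, 5.8]
grip_width: 0.0216
gripper_force: 60.5
time: 23.08
position: [0.4945, -0.2632, 0.0195]
ee_rot: [2.284, 2.157, 0.003]
contact_force: [-2.6, 5.6, 17.9]
grip_width: 0.0213
gripper_force: 61.9
time: 23.58
position: [0.4945, -0.2632, 0.0193]
ee_rot: [2.284, 2.156, 0.004]
contact_force: [-5.7, 7.6, 30.3]
grip_width: 0.0212
gripper_force: 63.4
pos [ 0.4945 -0.2632  0.0193] ang -3.30 tilt 0.13 q7 0.62 shift units [-0.013 -0.029 -0.004] twist units 0.000 F [-5.7  7.6 30.3] w 0.0212 t 23.57
[1.29450007e+00 1.34509415e+00 1.15704076e-03]
```

```bash
python3 -m pendant '{"delta_pos":[[0,0,-0.05],[0,0,-0.05],[0,0,-0.04],[0,0,0],[0,0,0]],"twist":[0,0,0,0,0],"gripper":[-1,-1,-1,-1,-1]}'
python3 - <<'E'
from bench import r
from h import *
import pickle
s=r.state(); togo(s,[.4930,-.2638,.0215],-3.3); print(s["torque"])
c=r.capture("wrist"); pickle.dump(c,open("w9.pkl","wb")); cv2.imwrite("pics/w9.png",c["pixels"])
def nose(f):
    c=pickle.load(open(f,"rb")); g=c["pixels"].astype(float)[...,0]; p=c["pixels"]
    prof=g[110:200,268:292].mean(1); d=np.diff(prof); i=np.argsort(-abs(d))[:4]; print(f,[(110+int(j),round(float(d[j]))) for j in i])
for f in("w7.pkl","w8.pkl","w9.pkl"): nose(f)
cam=-np.array(c["R"]).T@np.array(c["t"]); print(cam)
E
```

```text
time: 24.25
position: [0.4942, -0.2638, 0.0217]
ee_rot: [-2.285, -2.156, -0.0]
contact_force: [1.1, 3.3, 0.9]
grip_width: 0.0212
gripper_force: 60.0
pos [ 0.4942 -0.2638  0.0217] ang -3.31 tilt 0.01 q7 0.62 shift units [-0.002 -0.025  0.005] twist units -0.001 F [1.1 3.3 0.9] w 0.0212 t 24.25
[ 0.56023141 -0.18058763  0.02986046]
w7.pkl [(138, 48), (141, 36), (140, 30), (139, 16)]
w8.pkl [(140, 68), (141, 24), (139, 20), (142, 3)]
w9.pkl [(139, 49), (140, 43), (141, 16), (138, -5)]
[ 0.49774212 -0.19720553  0.1636499 ]
```

View pics/w9.png

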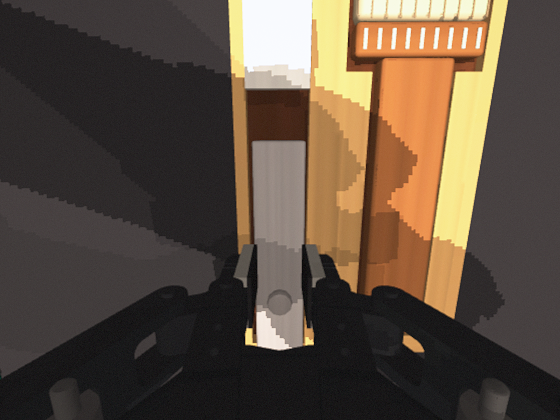

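The nose is between the walls, pitched down, but part of the tilt is elastic, so I'll keep the tail on the wall while sliding under the lip.

```bash
python3 -m pendant '{"delta_pos":[[0,0,0.02],[0,0,0.015],[0,0,0]],"twist":[0,0,0],"gripper":[-1,-1,-1]}'
python3 -m pendant '{"delta_pos":[[0.04,-0.01,0],[0.08,0,0],[0.08,0,0],[0.08,0,0],[0.06,0,0],[0.04,0,0],[0,0,0]],"twist":[0,0,0,0,0,0,0],"gripper":[-1,-1,-1,-1,-1,-1,-1]}'
cat > st.py <<'E'
from bench import r
from h import *
s=r.state(); a=np.radians(-3.3); ex=np.array([np.cos(a),np.sin(a)]); ey=np.array([-ex[1],ex[0]]); p=s["position"]*1000; F=s["contact_force"]
print("TCP seat x %.1f y %.1f z %.1f nose~%.1f"%(p[:2]@ex-507.4,p[:2]@ey+215,p[2],p[:2]@ey+275.1),"F seat",np.round([F[:2]@ex,F[:2]@ey,F[2]],1),"T",s["torque"].round(2),"ang %.2f"%toolang(s)[0],"w",s["grip_width"],"t",s["time"])
E
python3 st.py
```

```text
time: 24.68
position: [0.4942, -0.2636, 0.0204]
ee_rot: [-2.284, -2.156, -0.001]
contact_force: [1.6, 5.5, 3.1]
grip_width: 0.0217
gripper_force: 60.2
time: 25.55
position: [0.4943, -0.2441, 0.0201]
ee_rot: [-2.283, -2.156, 0.0]
contact_force: [-0.5, -1.0, 0.0]
grip_width: 0.0213
gripper_force: 59.8
TCP seat x 0.1 y -0.3 z 20.1 nose~59.8 F seat [-0.4 -1.   0. ] T [-0.54  0.06 -0.07] ang -3.30 w 0.021322214556925553 t 25.55
```

```bash
python3 -m pendant '{"delta_pos":[[0.04,0,0],[0.05,0,0.005],[0.05,0,0.005],[0,0,0]],"twist":[0,0,0,0],"gripper":[-1,-1,-1,-1]}'
python3 st.py
python3 -m pendant '{"delta_pos":[[0.04,0,0.005],[0.03,0,0],[0.03,0,0],[0,0,0]],"twist":[0,0,0,0],"gripper":[-1,-1,-1,-1]}'
python3 st.py
```

```text
time: 26.05
position: [0.4951, -0.2372, 0.0197]
ee_rot: [-2.284, -2.156, -0.0]
contact_force: [0.2, -1.0, 0.5]
grip_width: 0.0215
gripper_force: 59.8
TCP seat x 0.5 y 6.7 z 19.7 nose~66.8 F seat [ 0.2 -1.   0.5] T [-0.49 -0.01  0.01] ang -3.29 w 0.02145706883203596 t 26.05
time: 26.55
position: [0.4953, -0.2339, 0.0196]
ee_rot: [2.285, 2.154, -0.001]
contact_force: [-0.5, -4.6, -1.7]
grip_width: 0.0214
gripper_force: 59.6
TCP seat x 0.6 y 10.0 z 19.6 nose~70.1 F seat [-0.3 -4.6 -1.7] T [-1.32  0.06 -0.03] ang -3.36 w 0.021360303820572434 t 26.55
```

Nose meets the keeper (about 4 N). Creeping on.

```bash
python3 -m pendant '{"delta_pos":[[0.03,0,0],[0.03,0,0],[0.03,0,0],[0,0,0]],"twist":[0,0,0,0],"gripper":[-1,-1,-1,-1]}'
python3 st.py
python3 -m pendant '{"delta_pos":[[0.03,0,0],[0.02,0,0],[0,0,0],[0,0,0]],"twist":[0,0,0,0],"gripper":[-1,-1,-1,-1]}'
python3 st.py
```

```text
time: 27.05
position: [0.4955, -0.23, 0.0195]
ee_rot: [2.285, 2.153, -0.002]
contact_force: [0.2, -5.5, -3.1]
grip_width: 0.0216
gripper_force: 59.5
TCP seat x 0.5 y 13.9 z 19.5 nose~74.0 F seat [ 0.5 -5.4 -3.1] T [-1.53  0.06 -0.01] ang -3.39 w 0.021633430646981176 t 27.05
time: 27.55
position: [0.4954, -0.2277, 0.0189]
ee_rot: [2.286, 2.153, -0.003]
contact_force: [1.0, -6.3, -8.1]
grip_width: 0.0213
gripper_force: 59.1
TCP seat x 0.3 y 16.2 z 18.9 nose~76.3 F seat [ 1.3 -6.2 -8.1] T [-1.67 -0.15 -0.01] ang -3.43 w 0.021344550932331834 t 27.55
```

```bash
python3 -m pendant '{"delta_pos":[[0,0,0.02],[0,0,0.02],[0,0,0],[0,0,0]],"twist":[0,0,0,0],"gripper":[-1,-1,-1,-1]}'
python3 st.py
python3 -m pendant '{"delta_pos":[[0,0,0.02],[0,0,0.02],[0,0,0],[0,0,0]],"twist":[0,0,0,0],"gripper":[-1,-1,-1,-1]}'
python3 st.py; python3 - <<'E'
from bench import r
import cv2
cv2.imwrite("pics/w10.png",r.capture("wrist")["pixels"])
E
```

```text
time: 28.05
position: [0.4955, -0.2277, 0.0172]
ee_rot: [2.286, 2.153, -0.002]
contact_force: [0.4, -6.8, -4.2]
grip_width: 0.0214
gripper_force: 59.5
TCP seat x 0.3 y 16.2 z 17.2 nose~76.3 F seat [ 0.8 -6.7 -4.2] T [-1.44 -0.05 -0.  ] ang -3.43 w 0.021426092714436625 t 28.05
time: 28.55
position: [0.4956, -0.2277, 0.016]
ee_rot: [2.286, 2.153, -0.002]
contact_force: [-1.2, -5.9, 0.5]
grip_width: 0.0212
gripper_force: 60.2
TCP seat x 0.4 y 16.2 z 16.0 nose~76.3 F seat [-0.9 -6.   0.5] T [-1.3   0.24 -0.06] ang -3.44 w 0.0212123976959532 t 28.55
```

```bash
python3 -m pendant '{"delta_pos":[[0,0,0.02],[0,0,0.01],[0,0,0]],"twist":[0,0,0],"gripper":[-1,-1,-1]}'
python3 st.py
python3 -m pendant '{"delta_pos":[[0,0,0],[0,0,0],[0,0,0],[0,0,0]],"twist":[0,0,0,0],"gripper":[-0.1,-0.1,-0.1,-0.1]}'
python3 -m pendant '{"delta_pos":[[0,0,-0.2],[0,0,-0.6],[0,0,-0.8],[-0.3,0,-0.8],[-0.5,0,-0.2],[0,0,0],[0,0,0]],"twist":[0,0,0,0,0,0,0],"gripper":[-0.1,-0.1,-0.1,0.5,1,1,1]}'
python3 st.py; python3 - <<'E'
from bench import r
import cv2,pickle
c=r.capture("wrist"); pickle.dump(c,open("w11.pkl","wb")); cv2.imwrite("pics/w11.png",c["pixels"])
c=r.capture("top"); pickle.dump(c,open("top1.pkl","wb"))
E
```

```text
time: 28.98
position: [0.4956, -0.2277, 0.0156]
ee_rot: [2.286, 2.152, -0.001]
contact_force: [-2.7, -4.7, 7.4]
grip_width: 0.0213
gripper_force: 61.1
TCP seat x 0.4 y 16.2 z 15.6 nose~76.3 F seat [-2.4 -4.8  7.4] T [-1.1   0.58 -0.05] ang -3.44 w 0.021346260261686657 t 28.975
time: 29.48
position: [0.4957, -0.2252, 0.0138]
ee_rot: [-2.283, -2.156, -0.0]
contact_force: [-0.7, 0.9, -0.1]
grip_width: 0.0386
gripper_force: 0.0
time: 30.35
position: [0.493, -0.2642, 0.1434]
ee_rot: [-2.282, -2.155, -0.001]
contact_force: [-0.4, 0.4, -0.4]
grip_width: 0.0853
gripper_force: 0.0
TCP seat x -0.0 y -20.4 z 143.4 nose~39.7 F seat [-0.4  0.4 -0.4] T [0.01 0.   0.04] ang -3.28 w 0.08526197505487043 t 30.35
```

View pics/w11.png

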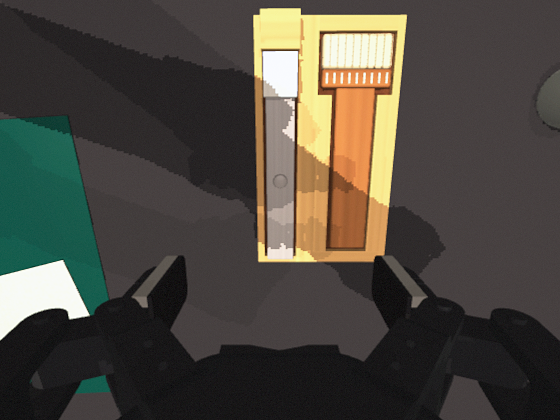

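The bar appears seated: nose under the lip at row ~98, knob (280,181), tail at row ~258 near the wall. I'll check the tail height numerically.

```bash
python3 - <<'E'
import pickle
from h import *
c=pickle.load(open("w11.pkl","rb")); im=c["pixels"].astype(float); g=im[...,0]
a=np.radians(-3.3); ex=np.array([np.cos(a),np.sin(a)]); ey=np.array([-ex[1],ex[0]])
S=lambda uv,z:[(float(P[:2]@ex*1000-507.4).__round__(1),float(P[:2]@ey*1000+215).__round__(1)) for P in cast(c,uv,z)]
p=im[240:270,270:292].mean(1).round().astype(int)
print([(240+i,*x) for i,x in enumerate(p)][8:])
d=np.diff(im[230:270,270:292,0].mean(1)); v=230+d.argmin()+.5; print("tail row",v,"z20:",S([[281,v]],.020),"z28:",S([[281,v]],.028))
d=np.diff(im[85:110,268:294,0].mean(1)); v=85+d.argmin()+.5; print("lip row",v,S([[281,v]],.032))
print("knob",S([[280,181]],.030))
# bar sides near nose and tail: apparent widths
def col(v,u0,u1,s):
    d=s*np.diff(im[v,u0:u1].sum(1)); i=int(d[1:-1].argmax())+1; q=d[i-1:i+2]; return u0+i+.5+(np.arange(-1,2)*q).sum()/q.sum()
for V in(range(105,135,4),range(200,225,4),range(235,252,3)):
    L=np.median([col(v,258,272,1) for v in V]);Rr=np.median([col(v,290,304,-1) for v in V]); vm=np.mean(V)
    print(vm,L,Rr,S([[L,vm],[Rr,vm]],.02))
cv2.imwrite("pics/crop.png",cv2.resize(c["pixels"][80:275,240:320],None,fx=3,fy=3,interpolation=cv2.INTER_NEAREST))
E
```

```text
[(248, np.int64(176), np.int64(186), np.int64(201)), (249, np.int64(215), np.int64(226), np.int64(239)), (250, np.int64(222), np.int64(231), np.int64(243)), (251, np.int64(221), np.int64(230), np.int64(242)), (252, np.int64(221), np.int64(230), np.int64(242)), (253, np.int64(221), np.int64(230), np.int64(242)), (254, np.int64(221), np.int64(230), np.int64(242)), (255, np.int64(221), np.int64(230), np.int64(242)), (256, np.int64(221), np.int64(230), np.int64(242)), (257, np.int64(222), np.int64(230), np.int64(242)), (258, np.int64(218), np.int64(224), np.int64(236)), (259, np.int64(160), np.int64(225), np.int64(247)), (260, np.int64(135), np.int64(231), np.int64(254)), (261, np.int64(112), np.int64(180), np.int64(220)), (262, np.int64(72), np.int64(92), np.int64(107)), (263, np.int64(59), np.int64(57), np.int64(61)), (264, np.int64(60), np.int64(60), np.int64(65)), (265, np.int64(60), np.int64(61), np.int64(66)), (266, np.int64(60), np.int64(61), np.int64(66)), (267, np.int64(61), np.int64(61), np.int64(66)), (268, np.int64(61), np.int64(61), np.int64(66)), (269, np.int64(61), np.int64(61), np.int64(67))]
tail row 258.5 z20: [(1.5, -74.5)] z28: [(1.4, -70.8)]
lip row 96.5 [(1.1, 66.3)]
knob [(0.4, 0.0)]
119.0 265.45698632061385 294.21542860086544 [(-11.6, 49.8), (12.1, 49.8)]
212.0 266.64805194805194 293.2013333333333 [(-11.4, -29.7), (12.2, -29.7)]
242.5 267.0032739499764 292.77425334168754 [(-11.4, -58.6), (12.2, -58.6)]
```

View pics/crop.png

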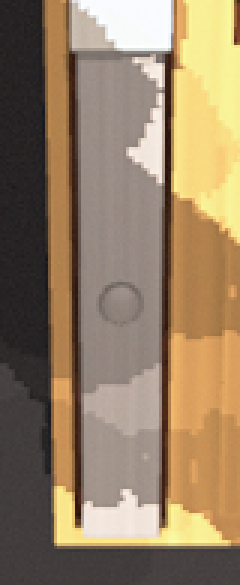

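Bar width is 23.7 mm near the nose and 23.6 mm near the tail, so it lies level. The tail is at −74.5 mm and the lip is pressed back about 6 mm. Bar and brush are both seated and the gripper is clear, so I'm handing in.

```bash
python3 -c "
from bench import r
print(r.sign_off())"
```

```text
the job is handed in; nothing more can be done
None
```

The brush and then the paperweight are packed: from the wrist camera both lie flat in their compartments, with the paperweight knob up and one end under the keeper's lip, the push on the keeper stayed under about 10 N, I never moved the arm near the dish, jar or box, and I handed the job in at about 30 s.

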